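Run the tall sample jar home along the guide fence

ROBOT

A 6-joint arm with a two-finger parallel gripper is mounted at the origin on a cart in front of the work surface, level with it; the furniture and walls round the work are solid. World frame = base frame: x ahead of the robot, y to its left, z up, the work surface at z = 0. Lengths are in m, angles in rad, forces in N, time in s.
With the tool pointing down it reaches from about 0.225 to 0.875 m from the base axis. Payload 3.4 kg.
Tool frame: the origin (TCP) lies at the very end of the fingers, on their centre line; the grasp point (between the pads) lies 19 mm behind it; z points along the fingers, y is the direction in which the jaws open and shut (so a half turn about z gives the same grasp; the last joint's range is limited). The gripper opens to 85 mm and grips with 20 to 120 N. Pads are 22 mm wide; open, the fingers measure 114 mm over their backs; the gripper's body (76 mm by 85 mm) begins 54 mm behind the grasp point. The pads swing forward as they close: fully open they stand 13 mm farther back than shut.
Start: joints at [-1.233, 0.276, 1.505, -0, 1.361, -0.121], TCP at [0.255, -0.516, 0.231] pointing down, gripper open.
Joint ranges: [-2.89, 2.89], [-0.75, 2.08], [0.22, 2.7], [-1.18, 4.32], [0.11, 2.71], [-2.7, 2.7]. Speed limits (rad/s): [2.57, 2.57, 3.14, 3.14, 3.14, 3.14].

INTERFACE

Orientations are given as a unit quaternion [x, y, z, w].
In Python, from cell import env gives the robot as it stands. Calls block until the motion is done:
- env.move_pose(position, orientation): joint-space move of the TCP to a pose.
- env.servo_line(position, frame=None, velocity=0.15, f_stop=None): straight line of the TCP; frame=None keeps the orientation; velocity is the mean speed in m/s. With f_stop (N) it stops when the force on the tool has changed by that much, and returns True; else False.
- env.set_joints(angles): joint-space move.
- env.move_gripper(opening): finger opening in m; the grip force is fixed at half the most; returns when the fingers have stopped.
- env.sleep(seconds).
- env.solve_ik(position, orientation): joint angles nearest the present ones, or None.
- env.read_camera(name): name is "scene" or "top" or "wrist"; returns (picture, depth): 384x512x3 uint8, red, green, blue; 384x512 float32, m along the optical axis (not along the pixel's ray), 0 where there is no reading.
- env.calibration(name): a dict with "fx", "fy", "cx", "cy" (pixels), "position" and "orientation" of the camera in the world; the wrist camera has in their place "tool_from_camera" (4x4, takes a point from camera to tool coordinates, whose origin is the TCP and whose axes are the flange's). Camera axes: x right, y up, looking along -z (the intrinsics and any distortion apply to the point x, -y, -z); pixel columns grow to the right and rows downward; lengths in m; the calibration is good to about 2 mm. The wrist camera is an equidistant fisheye: a pixel r from the principal point sees the ray r / f radians off the axis. A picture is of the moment at which its call begins: read the wrist's pose just before it. calibration takes no time and is no camera call.
A pose or a line that the arm cannot do raises env.MotionError and nothing moves.
- env.job_done(): hands the job in, once; it reports no verdict.
Readings, each from a call of its own:
- env.current_time(): time.
- env.current_q(): joint angles.
- env.current_joint_velocities(): joint speeds.
- env.current_tau(): joint torques, N m.
- env.current_position(): TCP position.
- env.current_ee_rot(): TCP orientation.
- env.current_ft_force(): force on the tool from outside, world axes, zero at the start.
- env.current_torque(): the same for the moment, N m.
- env.current_opening(): finger opening in m.
Only numpy, scipy, OpenCV 4.12 (cv2) and the standard library are available. Lean on these libraries where they do the work, as an engineer would, in place of code of your own. Each camera call takes 0.05 s, during which the arm holds its last target.

TASK

Bring the tall sample jar up against the guide fence, then push it along the fence, held against it, so that it drives the braked grey block up to the heavy steel stop; press it firmly home there for a moment and leave it standing against block and fence. It is thin glass: slide it upright on the table with light pushes, never grip or lift it, and let only the jar move the block. Leave the small jar, label roll, tape and timer alone.

Things in the scene. Friction and masses are not known exactly. Their poses are not given: they have to be found in the camera images.
- tall_jar: target: tallest jar, translucent, whitish lid, round, 66 mm diameter (radius 33), 92 mm tall, 0.13 to 0.27 kg; origin centre of its underside, z up; loose on the table in front of the fence. Push it low, at 20 to 40 mm: higher it leans on the block and ends short. Driving the block takes 5 to 9 N; at the stop press with 11 to 14 N for half a second; 20 N on block and fence, or a grip, breaks it.
- rail: fixed straight fence, 420 mm long, 50 high, 12 thick, aluminium faced with a slick white strip (friction 0.15), feet behind. Origin: table level, middle of its front face. x points through the fence, away from the jars (front face x = 0, jars at negative x); y runs along the fence to the open end where the jar starts: push the jar towards -y. The fence spans y = -0.21 to 0.21.
- block_face (a point): centre of the flat face of the grey block that the jar meets, 30 mm above the table, 33 mm in front of the fence face; it looks along the rail's +y and lies at rail y = -0.060 minus the joint value. The block is 66 mm deep (out from the fence), 34 mm along the fence, 68 mm high (74 mm at the screw on top).
- block (a joint): how far the block is slid along the fence from its first place, m (starts at 0 to 0.018, grows towards the stop). A 4 N brake and slight damping resist it; no spring, it stays where left. Beyond it stands the stop, a 6 kg steel block (100 x 100 x 76 mm) with a knob, set differently every time: the block meets it at a value of 0.031 to 0.056, and where must be felt (its pose is not given).
- small_jar: bystander: smaller jar, 52 mm diameter, 62 mm tall, origin under its centre; stands on the same side of the fence as the tall jar (which of the two is farther along varies)
- label_roll: bystander: roll of labels standing flat, 68 mm diameter, 38 mm tall, origin under its centre
- tape: bystander: roll of tape lying flat, 100 mm diameter, 25 mm tall, origin under its centre
- timer: bystander: small timer, 66 x 62 x 20 mm, lying behind the fence, origin under its centre
Things that resemble listed ones, but are neither listed nor needed, are in the scene too. What is shaped like the tall_jar but blue or yellow is not meant.

How it is judged:
On the way, in this order (a step that is already met when the one before it is completed fails the run):
1. the tall jar stands against the fence, not yet pressing on the block hard (x of tall_jar in the frame of rail above -0.036 m and contact force between tall_jar and block below 6 N), for 0.1 s.
2. the jar, against the fence, presses the block firmly home on its stop (over 7 N, more than the brake takes, with the block at rest) (x of tall_jar in the frame of rail above -0.036 m and contact force between tall_jar and block above 7 N and velocity of joint block below 0.003 m/s and value of joint block above 0.028 m), for 0.25 s.
At the end, for the whole second after the job is handed in: The block has been driven along to its stop and left there; the tall jar stands upright and still on the table, within 3 mm of the fence face and within 3 mm of the block's face (value of joint block above 0.028 m and x of tall_jar in the frame of rail above -0.036 m and y of tall_jar in the frame of block_face between 0.03 and 0.036 m and angle between tall_jar's own z axis and vertical below 0.05 rad and height (world z) of tall_jar below 0.004 m and linear speed of tall_jar below 0.01 m/s); the robot touches nothing.
It fails at once if the glass is overloaded: pressed on the fence and block with over 20 N together, or gripped (contact force between tall_jar and rail above 20 N or contact force between the fingers and tall_jar above 28 N).
It fails at once if the jar is lifted or tipped (height (world z) of tall_jar above 0.012 m or angle between tall_jar's own z axis and vertical above 0.25 rad).
It fails at once if the jar is off the fence while it moves the block (x of tall_jar in the frame of rail below -0.043 m and contact force between tall_jar and block above 1 N).
It fails at once if the robot itself pushes the block (contact force between any of the arm, the fingers and block above 2 N).
It fails at once if the small jar, label roll, tape or timer is disturbed (distance of any of small_jar, label_roll, tape, timer from where it was at the start of the episode above 0.015 m).
It also fails if it takes over 72 s, if anything falls off the work surface, if the arm or the gripper's body presses on something with over 40 N, if the wrist force passes 120 N, or if a joint passes its speed limit or range.

## Working session

There is one attempt and no reset: what is moved stays moved. The work goes in short steps, each a Python script; the robot and the scene stay as the last script left them, time stands still between calls to the robot, and variables do not carry over. Pictures are saved under pics/ and viewed, and the job is handed in when it is done.

```bash
ls; mkdir -p pics; python3 - <<'E'
from cell import env
import cv2, numpy as np
for n in ("scene","top"):
    p,d=env.read_camera(n); cv2.imwrite(f"pics/{n}0.png",p[:,:,::-1]); np.savez(f"pics/{n}0.npz",p=p,d=d)
    print(n,env.calibration(n), (d>0).mean())
print(env.calibration("wrist"), env.current_time(), env.current_ee_rot(), env.current_ft_force(),env.current_opening())
E
```

```text
pics
scene {'fx': 460.604870428972, 'fy': 460.604870428972, 'cx': 258.43035714340914, 'cy': 195.38172714230146, 'position': array([0.11028884, 0.70624174, 0.96908546]), 'orientation': array([-0.10034327,  0.35794739,  0.88773824, -0.27152479])} 0.9923350016276041
top {'fx': 497.1634434740675, 'fy': 497.1634434740675, 'cx': 256.252477321164, 'cy': 192.03494802567832, 'position': array([ 0.27753008, -0.05361435,  1.38037947]), 'orientation': array([ 0.08012685, -0.07912247, -0.69801677,  0.70717177])} 0.995880126953125
{'fx': 297.3186396354542, 'fy': 297.3186396354542, 'cx': 254.34684917569598, 'cy': 192.57727727697002, 'tool_from_camera': array([[-1.13031299e-03,  9.58675394e-01,  2.84499931e-01,
         7.21177737e-02],
       [ 9.99999194e-01,  9.18939876e-04,  8.76439697e-04,
         7.82074490e-04],
       [ 5.78782840e-04,  2.84500693e-01, -9.58675660e-01,
        -1.42408218e-01],
       [ 0.00000000e+00,  0.00000000e+00,  0.00000000e+00,
         1.00000000e+00]])} 0.1 [ 9.73803882e-01  2.27387927e-01 -1.00949529e-04 -8.48042113e-04] [-0.13359778  1.01643952 -0.42677119] 0.08522886658277057
```

View pics/scene0.png

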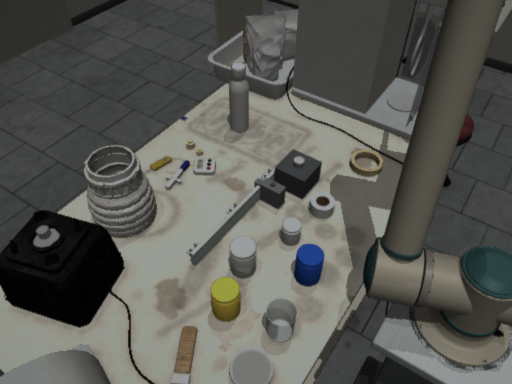

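View pics/top0.png

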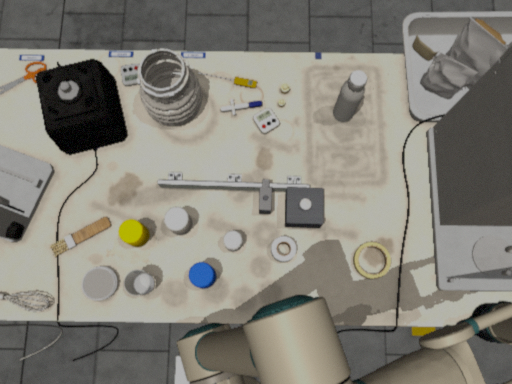

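The tall jar (white lid) is at top pixel (176,221). The fence runs from (160,183) to (310,186), with the grey block at (265,197), the steel stop at (305,207), and the small jar at (233,240). Next I'll turn these into positions.

```bash
cat > h.py <<'E'
import numpy as np, cv2
from scipy.spatial.transform import Rotation as R
from cell import env
def cloud(n,d):
    c=env.calibration(n); v,u=np.mgrid[0:384,0:512]
    P=np.stack([(u-c['cx'])/c['fx']*d,-(v-c['cy'])/c['fy']*d,-d],-1)
    return P@R.from_quat(c['orientation']).as_matrix().T+c['position']
def onplane(n,uv,z):
    c=env.calibration(n); uv=np.atleast_2d(uv).astype(float)
    r=np.stack([(uv[:,0]-c['cx'])/c['fx'],-(uv[:,1]-c['cy'])/c['fy'],-np.ones(len(uv))],-1)@R.from_quat(c['orientation']).as_matrix().T
    return c['position']+r*((z-c['position'][2])/r[:,2])[:,None]
E
python3 - <<'E'
from h import *
p=np.load('pics/top0.npz'); d=p['d']; W=cloud('top',d)
np.set_printoptions(precision=4,suppress=True)
z=W[...,2]
print('table z', np.median(z[240:260,100:130]), np.median(z[150:165,130:160]))
crop=cv2.resize(p['p'][160:260,140:340,::-1],None,fx=4,fy=4,interpolation=cv2.INTER_NEAREST); cv2.imwrite('pics/topcrop.png',crop)
def comp(zlo,zhi,box,name):
    u0,u1,v0,v1=box; m=np.zeros(z.shape,np.uint8); m[v0:v1,u0:u1]=((z>zlo)&(z<zhi))[v0:v1,u0:u1]
    n,l,s,c=cv2.connectedComponentsWithStats(m)
    for i in range(1,n):
        if s[i,4]>20:
            q=W[l==i]; print(name,s[i],c[i],'med',np.median(q,0),'min',q.min(0),'max',q.max(0))
comp(.075,.11,(155,200,195,240),'tall')
comp(.05,.075,(215,250,220,255),'small')
comp(.025,.06,(260,305,225,270),'label')
comp(.015,.04,(340,400,230,290),'tape')
comp(.035,.07,(140,330,170,200),'rail')
comp(.055,.09,(250,335,170,235),'blk/stop')
comp(.07,.11,(110,220,210,295),'others')
S=np.load('pics/scene0.npz'); W2=cloud('scene',S['d']);z2=W2[...,2]
m=((z2>.084)&(z2<.11)).astype(np.uint8); n,l,s,c=cv2.connectedComponentsWithStats(m)
for i in range(1,n):
    if 30<s[i,4]<1500: print('scene',s[i],W2[l==i].mean(0),W2[l==i].min(0),W2[l==i].max(0))
E
```

```text
table z 0.0021521559617035946 0.0012645529062146332
tall [164 207  26  25 490] [176.3673 219.0102] med [0.4979 0.1591 0.0912] min [0.4671 0.1277 0.075 ] max [0.5312 0.1924 0.0995]
small [223 231  20  20 291] [232.4192 240.0962] med [0.4483 0.0126 0.0618] min [ 0.4231 -0.0132  0.0502] max [0.4731 0.0375 0.0685]
label [285 225  20   2  38] [294.6842 225.5   ] med [ 0.493  -0.155   0.0366] min [ 0.4919 -0.1815  0.0254] max [ 0.4957 -0.1297  0.0576]
label [271 237  26  25 384] [283.4583 248.9479] med [ 0.4287 -0.1242  0.0379] min [ 0.3962 -0.1594  0.0252] max [ 0.4624 -0.0915  0.0474]
tape [354 242  38  37 473] [372.3256 260.4926] med [ 0.4021 -0.3681  0.0236] min [ 0.3555 -0.4194  0.015 ] max [ 0.4527 -0.3174  0.0324]
rail [158 180 153  20 958] [233.9864 185.2359] med [ 0.603  -0.0018  0.0496] min [ 0.5594 -0.1952  0.0351] max [0.6172 0.2227 0.07  ]
blk/stop [259 180  13  32 332] [265.244  197.5813] med [ 0.5619 -0.0738  0.0675] min [ 0.5289 -0.0902  0.0556] max [ 0.6158 -0.0573  0.0789]
blk/stop [ 286  187   38   39 1312] [304.5069 206.3735] med [ 0.5374 -0.1783  0.0755] min [ 0.4913 -
[... 1495 characters left out ...]
 0.1857 0.11  ]
scene [ 87 179  65  39 589] [0.8218 0.2344 0.099 ] [0.7848 0.128  0.0842] [0.9295 0.284  0.11  ]
scene [229 236  28  24 499] [0.4987 0.1653 0.0923] [0.4675 0.132  0.0843] [0.5328 0.1955 0.0974]
scene [  0 244 119  69 998] [0.7456 0.473  0.0974] [0.6939 0.3322 0.084 ] [0.8702 0.5533 0.11  ]
scene [297 244  28  24 520] [0.3547 0.0947 0.0922] [0.3234 0.0586 0.0841] [0.3901 0.1239 0.0973]
scene [210 277  30  27 621] [0.4638 0.2826 0.0922] [0.4326 0.2488 0.0844] [0.4979 0.3131 0.0983]
scene [266 298  32  29 145] [0.3366 0.2505 0.0876] [0.3007 0.2221 0.084 ] [0.3685 0.2889 0.0925]
scene [448 312  53  19 327] [-0.0129  0.058   0.0961] [-0.0608  0.0239  0.084 ] [0.037  0.0685 0.1098]
```

View pics/topcrop.png

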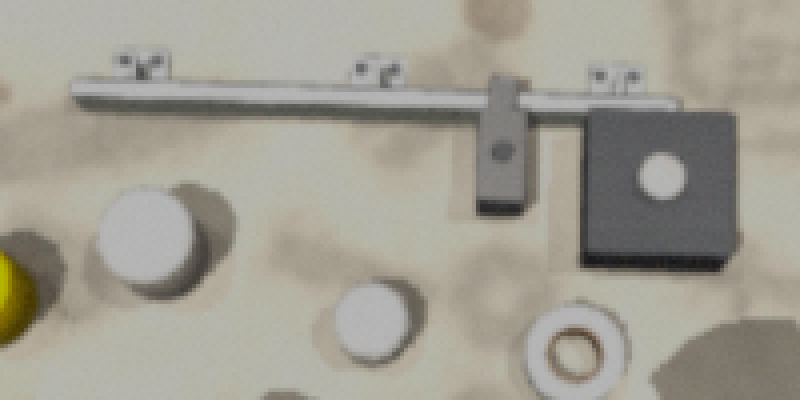

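```bash
python3 - <<'E'
from h import *
np.set_printoptions(precision=4,suppress=True)
p=np.load('pics/top0.npz'); im=p['p']; W=cloud('top',p['d']); z=W[...,2]
g=cv2.cvtColor(im,cv2.COLOR_RGB2GRAY)
print(g[178:196,[170,190,210,225,240,250]])
S=np.load('pics/scene0.npz'); 
cv2.imwrite('pics/scrop.png',cv2.resize(S['p'][150:280,180:330,::-1],None,fx=4,fy=4,interpolation=cv2.INTER_NEAREST))
# front top edge: strongest bright->dark transition (sub-pixel) in rows 182..192, plane z=0.05
pts=[]
for u in range(166,256):
    c=g[181:194,u].astype(float); dd=c[:-1]-c[1:]; k=dd.argmax()
    if 0<k<len(dd)-1:
        a,b,e=dd[k-1:k+2]; s=.5*(a-e)/(a-2*b+e) if (a-2*b+e) else 0
        pts.append((u,181+k+.5+s))
pts=np.array(pts,np.float32); P=onplane('top',pts,.05)
vx,vy,x0,y0=cv2.fitLine(P[:,:2].astype(np.float32),cv2.DIST_HUBER,0,.001,.001).ravel()
print('top front edge',vx,vy,x0,y0,'res',np.median(abs((P[:,0]-x0)*vy-(P[:,1]-y0)*vx)), 'yaw',np.arctan2(-vx*np.sign(vy),abs(vy)), 'x at y=.16',x0+(0.16-y0)*vx/vy,'x at -.08',x0+(-.08-y0)*vx/vy)
for n,WW in (('top',W),('scene',cloud('scene',S['d']))):
    m=(WW[...,2]>.046)&(WW[...,2]<.056)&(WW[...,0]>.57)&(WW[...,0]<.64)&(WW[...,1]<.19)&(WW[...,1]>-.04)
    q=WW[m][:,:2].astype(np.float32); l=cv2.fitLine(q,cv2.DIST_HUBER,0,.001,.001).ravel()
    f=lambda y:l[2]+(y-l[3])*l[0]/l[1]
    e=q[:,0]-f(q[:,1]); print(n,len(q),'centre x at .16,-.04',f(.16),f(-.04),'spread',np.percentile(e,[3,97]))
# circles of jar lids by intensity
for n,img,box,zz in (('top',im,(160,200,203,240),.092),('scene',S['p'],(222,265,232,265),.092)):
    pass
for pos,push in (([.44,.16,.06],0),([.44,.16,.026],0),([.575,.21,.026],-75),([.575,.0,.026],-75)):
  for fl in (0,180):
    a=np.radians(push+0); d=np.array([np.cos(a),np.sin(a),0]); up=np.array([0,0,1.]); t=np.radians(20)
    zt=-up*np.cos(t)+d*np.sin(t); xt=d*np.cos(t)+up*np.sin(t)
    if fl: xt=-xt
    yt=np.cross(zt,xt); q=R.from_matrix(np.c_[xt,yt,zt]).as_quat()
    print(pos,push,fl,env.solve_ik(pos,q))
E
```

```text
[[176 178 180 179 164 153]
 [155 169 178 177 168 152]
 [153 157 162 171 172 152]
 [178 167 159 148 154 145]
 [179 181 179 156 157 147]
 [169 177 181 178 178 165]
 [134 154 177 181 181 180]
 [ 91 101 148 156 178 178]
 [ 87  84  92 112 150 152]
 [ 86  86  82  88  91 101]
 [111  97  90  83  84  85]
 [136 119 129 103  87  83]
 [149 142 162 144 114  97]
 [152 155 176 172 147 117]
 [149 158 178 176 157 141]
 [149 161 181 177 155 159]
 [149 162 180 178 154 163]
 [151 168 180 179 154 166]]
top front edge 0.017937012 0.9998391 0.60115206 0.118477836 res 0.0004088445004164701 yaw -0.017937973 x at y=.16 0.60189694 x at -.08 0.5975914
top 337 centre x at .16,-.04 0.60691035 0.60265076 spread [-0.0061  0.006 ]
scene 359 centre x at .16,-.04 0.6068793 0.60377896 spread [-0.0056  0.0073]
[0.44, 0.16, 0.06] 0 0 [ 0.272   0.1772  2.2346 -0.2367  0.4027  2.0455]
[0.44, 0.16, 0.06] 0 180 [ 0.272   0.1772  2.2346 -0.2367  0.4027 -1.0961]
[0.44, 0.16, 0.026] 0 0 [ 0.272   0.2462  2.2814 -0.3257  0.2913  2.14  ]
[0.44, 0.16, 0.026] 0 180 [ 0.272   0.2462  2.2814 -0.3257  0.2913 -1.0016]
[0.575, 0.21, 0.026] -75 0 None
[0.575, 0.21, 0.026] -75 180 [ 0.4374  0.5569  1.6636 -0.4055  1.0229  0.4066]
[0.575, 0.0, 0.026] -75 0 None
[0.575, 0.0, 0.026] -75 180 [ 0.0932  0.4673  1.8506 -0.4783  0.8221  0.16  ]
```

View pics/scrop.png

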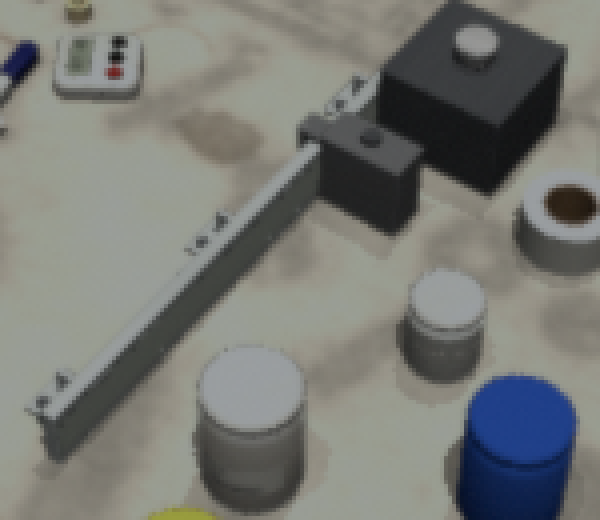

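Both cameras agree: the tall jar's centre is at about (0.499, 0.162). The fence face is x≈0.6018 at y=0.16 with a yaw of about -0.018. I'll close the fingers and tilt the tool so only the tips touch, then push the jar to the fence.

```bash
cat >> h.py <<'E'
np.set_printoptions(precision=4,suppress=True)
def quat(push,tilt):   # tool -x faces push direction, tips leading
    a=np.radians(push); t=np.radians(tilt); d=np.array([np.cos(a),np.sin(a),0]); up=np.array([0,0,1.])
    zt=-up*np.cos(t)+d*np.sin(t); xt=-(d*np.cos(t)+up*np.sin(t))
    return R.from_matrix(np.c_[xt,np.cross(zt,xt),zt]).as_quat()
def st(s=''): print(s,'t%.2f'%env.current_time(),'p',np.array(env.current_position()),'f',np.array(env.current_ft_force()),flush=True)
def pic(n,name):
    p,d=env.read_camera(n); cv2.imwrite(f'pics/{name}.png',p[:,:,::-1]); np.savez(f'pics/{name}.npz',p=p,d=d); return p,d
E
python3 - <<'E'
from h import *
q=quat(0,15)
env.move_gripper(0.0); print(env.current_opening())
env.move_pose([.437,.163,.20],q); st('above')
env.servo_line([.437,.163,.026],velocity=.12); st('down')
print(env.current_q())
f0=np.array(env.current_ft_force())
r=env.servo_line([.505,.163,.026],velocity=.04,f_stop=6); st(f'push {r}')
pic('scene','s1'); pic('top','t1')
E
```

```text
-0.0002464909856134037
above t3.36 p [0.4375 0.1625 0.2001] f [-0.0361 -0.5643 -0.1524]
down t4.96 p [0.4375 0.1632 0.0265] f [-0.0493  0.2501  0.0621]
[ 0.2601  0.2553  2.2164 -0.1638  0.4202 -1.1694]
push False t6.81 p [0.5049 0.163  0.026 ] f [-0.7406 -0.3476 -0.2381]
```

```bash
python3 - <<'E'
from h import *
a=cv2.imread('pics/s1.png')[180:290,200:330]; b=cv2.imread('pics/t1.png')[160:250,130:290]
cv2.imwrite('pics/c1.png',np.vstack([cv2.resize(a,(640,330),interpolation=cv2.INTER_NEAREST) if 0 else cv2.resize(a,(390,270)),cv2.resize(b,(390,270))]))
r=env.servo_line([.53,.163,.026],velocity=.012,f_stop=4); st(f'fence {r}')
env.sleep(.15); st()
E
```

```text
fence True t8.82 p [0.5279 0.1628 0.0252] f [-0.1018 -0.2473 -0.4595]
 t8.97 p [0.5271 0.1626 0.0247] f [ 0.6551 -0.6389  0.4882]
```

View pics/c1.png

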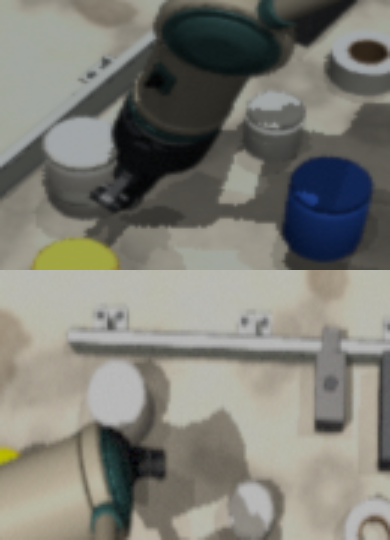

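The picture, taken just before the final push, shows the jar upright and near the fence. The contact stop then came at x=0.528, where the fence was predicted. I'll re-press gently to confirm.

```bash
python3 - <<'E'
from h import *
for i in range(4):
    p=np.array(env.current_position()); 
    r=env.servo_line([.5275+.0006*i,.163,.026],velocity=.01,f_stop=8); st(f'{i} {r}'); env.sleep(.1); st()
E
```

```text
0 False t9.29 p [0.5277 0.163  0.026 ] f [-0.9734 -0.5736 -0.3051]
 t9.39 p [0.5275 0.163  0.026 ] f [-1.0245  0.5464  0.5484]
1 False t9.64 p [0.5282 0.163  0.026 ] f [-0.1324  0.1587  0.4903]
 t9.74 p [0.5281 0.163  0.026 ] f [ 0.0623  0.4111 -0.3589]
2 False t9.99 p [0.5284 0.163  0.0259] f [-0.9316 -0.4224  0.1478]
 t10.09 p [0.5284 0.163  0.0259] f [-1.4613 -0.2435 -0.139 ]
3 False t10.34 p [0.5286 0.1629 0.0258] f [-2.1595  0.033   1.3878]
 t10.44 p [0.5286 0.1629 0.0258] f [-2.7326  0.255   2.0194]
```

```bash
python3 - <<'E'
from h import *
p=env.current_position()
env.servo_line([.495,.163,.03],velocity=.06); st('off')
env.servo_line([.48,.163,.2],velocity=.15)
q=quat(-76,20)
env.move_pose([.553,.228,.2],q); st('above')
a=pic('scene','s2')
env.servo_line([.553,.228,.026],velocity=.12); st('down'); print(env.current_q())
a,d=pic('scene','s3'); W=cloud('scene',d)
m=((W[...,2]>.084)&(W[...,2]<.1)&(W[...,0]>.5)&(W[...,0]<.62)&(W[...,1]<.22)&(W[...,1]>.1)); print(W[m].mean(0),m.sum())
W=cloud('scene',np.load('pics/s2.npz')['d']); m=((W[...,2]>.084)&(W[...,2]<.1)&(W[...,0]>.5)&(W[...,0]<.62)&(W[...,1]<.22)&(W[...,1]>.1)); print(W[m].mean(0),m.sum())
cv2.imwrite('pics/c3.png',cv2.resize(a[140:300,160:340,::-1],None,fx=4,fy=3.75))
E
```

```text
off t11.17 p [0.4955 0.1632 0.0303] f [-0.3397  0.786   0.2539]
above t13.90 p [0.5527 0.2278 0.1996] f [ 0.1295  0.0815 -0.3622]
down t15.55 p [0.5535 0.2282 0.0268] f [0.0493 0.207  0.5905]
[ 0.4779  0.5481  1.6793 -0.398   1.033   0.46  ]
[0.5651 0.1637 0.0922] 425
[0.567  0.1632 0.0923] 451
```

View pics/c3.png

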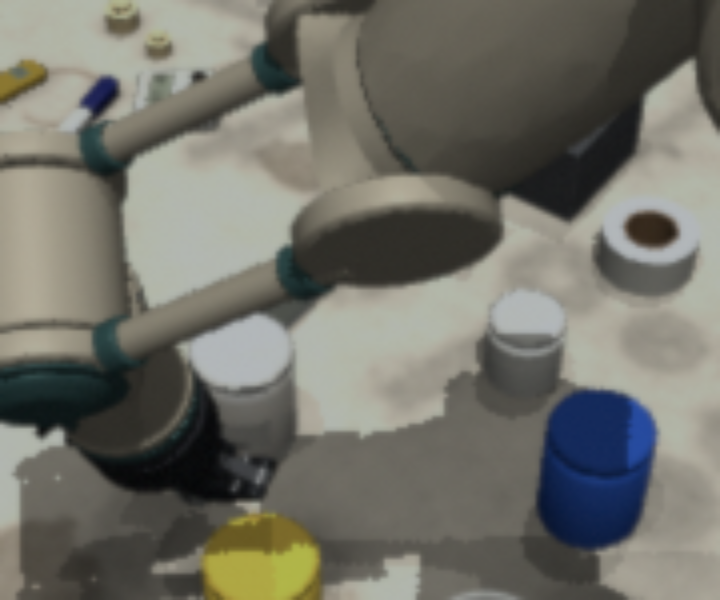

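The jar stands upright against the fence, at about (0.567, 0.163), and the fingertips are behind it. Next I'll slide it along the fence.

```bash
python3 - <<'E'
from h import *
def P(y): return [.5535-(.228-y)*.0179,y,.026]
for y,v in ((.19,.03),(.12,.04),(.04,.04)):
    r=env.servo_line(P(y),velocity=v,f_stop=5); st(f'{y} {r}')
    if r: break
a,d=pic('top','t4'); s,_=pic('scene','s4')
cv2.imwrite('pics/c4.png',cv2.resize(np.hstack([a[150:260,140:330,::-1],s[130:240,170:340,::-1]]),None,fx=2.2,fy=2.2))
E
```

```text
0.19 False t17.02 p [0.5528 0.1901 0.026 ] f [0.3325 0.6745 1.2629]
0.12 False t18.92 p [0.5516 0.12   0.026 ] f [-0.5466  0.5015 -0.2489]
0.04 False t21.07 p [0.5502 0.0401 0.026 ] f [ 0.1224  1.3246 -0.0654]
```

View pics/c4.png

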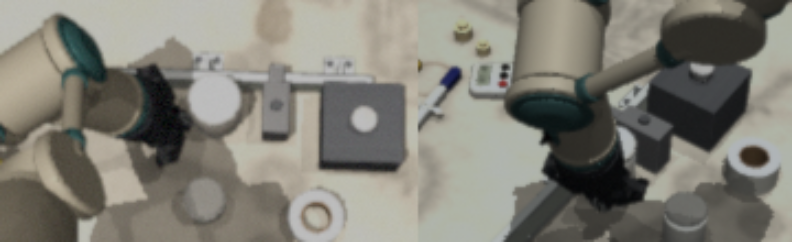

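```bash
cat >> h.py <<'E'
def P2(y): return [.5535-(.228-y)*.0179,y,.026]
def fm(n=5):
    F=[]
    for _ in range(n): env.sleep(.02); F.append(env.current_ft_force())
    return np.mean(F,0)
E
python3 - <<'E'
from h import *
y=.04
while y>-.075:
    F=fm(4); p=env.current_position()
    print('%.2f y %.4f act %.4f x %.4f z %.4f'%(env.current_time(),y,p[1],p[0],p[2]),F,flush=True)
    if F[1]>9.5 or abs(F[0])>8 or env.current_time()>45: break
    y-= .002 if F[1]<8 else .001
    r=env.servo_line(P2(y),velocity=.015,f_stop=9)
    if r: print('fstop')
st()
E
```

```text
21.23 y 0.0400 act 0.0401 x 0.5502 z 0.0260 [-0.2373  0.9794 -0.1681]
21.58 y 0.0380 act 0.0379 x 0.5501 z 0.0260 [-0.5003  0.5733 -0.6251]
21.93 y 0.0360 act 0.0358 x 0.5500 z 0.0260 [ 0.0585  0.4997 -0.0494]
22.28 y 0.0340 act 0.0339 x 0.5500 z 0.0260 [-0.6458  0.8875 -0.1923]
22.63 y 0.0320 act 0.0319 x 0.5500 z 0.0260 [-0.3961  0.7194 -0.097 ]
22.98 y 0.0300 act 0.0299 x 0.5500 z 0.0260 [-0.4026  0.7593 -0.0363]
23.33 y 0.0280 act 0.0279 x 0.5499 z 0.0260 [-0.455   0.6663  0.0313]
23.68 y 0.0260 act 0.0259 x 0.5499 z 0.0260 [-0.4507  0.9274 -0.3483]
24.03 y 0.0240 act 0.0239 x 0.5498 z 0.0260 [-0.5281  1.0135  0.0282]
24.38 y 0.0220 act 0.0219 x 0.5498 z 0.0260 [-0.5654  0.8528  0.0032]
24.73 y 0.0200 act 0.0199 x 0.5498 z 0.0260 [-0.3667  0.5433  0.0149]
25.08 y 0.0180 act 0.0179 x 0.5497 z 0.0260 [-0.6401  1.3591  0.1681]
25.43 y 0.0160 act 0.0159 x 0.5497 z 0.0260 [-0.1243  1.2373 -0.1182]
25.78 y 0.0140 act 0.0146 x 0.5497 z 0.0260 [-1.4809  5.1507  0.947 ]
26.13 y 0.0120 act 0.0128 x 0.5498 z 0.0260 [-1.1031  5.8375  0.6054]
26.48 y 0.0100 act 0.0108 x 0.5497 z 0.0259 [-1.31
[... 2365 characters left out ...]
-0.2042  2.5123  1.0856]
fstop
40.12 y -0.0560 act -0.0250 x 0.5467 z 0.0194 [-0.0199  2.1264  1.0075]
fstop
40.78 y -0.0580 act -0.0250 x 0.5465 z 0.0190 [0.1794 2.2368 1.3765]
fstop
41.48 y -0.0600 act -0.0251 x 0.5463 z 0.0186 [0.048  1.885  1.3691]
fstop
42.18 y -0.0620 act -0.0252 x 0.5460 z 0.0182 [-0.0828  2.0523  1.0512]
fstop
42.91 y -0.0640 act -0.0252 x 0.5457 z 0.0177 [0.1261 1.6879 1.4332]
fstop
43.66 y -0.0660 act -0.0254 x 0.5454 z 0.0173 [-0.0598  1.4917  0.9751]
fstop
44.42 y -0.0680 act -0.0255 x 0.5450 z 0.0169 [0.1965 1.9201 0.8484]
fstop
45.22 y -0.0700 act -0.0257 x 0.5446 z 0.0165 [-0.2329  1.7461  1.312 ]
 t45.22 p [ 0.5446 -0.0257  0.0165] f [-0.7533  1.7682  0.7891]
```

It reached the stop at TCP y≈-0.0247, about 40 mm of block travel. My loop then kept re-triggering f_stop, which wasted time and let the tool droop to z=0.017. I'll return to push height and do the press with small increments.

```bash
python3 - <<'E'
from h import *
env.servo_line([.5490,-.020,.022],velocity=.03); env.servo_line([.5490,-.020,.027],velocity=.03); print(fm(4)); st()
y=-.0235; dy=0
env.servo_line(P2(y),velocity=.02)
for i in range(20):
    F=fm(5); p=env.current_position()
    print('%.2f y %.4f act %.4f x %.4f z %.4f'%(env.current_time(),y,p[1],p[0],p[2]),F,flush=True)
    if F[1]>12 or env.current_time()>56: break
    y-= .0007 if F[1]<8 else (.0005 if F[1]<10.5 else .00025)
    env.servo_line(P2(y),velocity=.01)
for i in range(3): print('hold',fm(8))
st()
E
```

```text
[-0.1216 -0.1674 -0.2164]
 t46.05 p [ 0.549  -0.02    0.0271] f [ 0.1112 -0.2633  0.0637]
46.47 y -0.0235 act -0.0236 x 0.5489 z 0.0259 [-0.3005  0.3372 -0.2413]
46.80 y -0.0242 act -0.0239 x 0.5489 z 0.0259 [-0.2261  2.2877  0.1947]
47.13 y -0.0249 act -0.0241 x 0.5490 z 0.0259 [-0.3519  5.2626  0.071 ]
47.47 y -0.0256 act -0.0243 x 0.5490 z 0.0259 [-0.5873  7.5038  1.2493]
47.80 y -0.0263 act -0.0244 x 0.5489 z 0.0258 [-1.0724  9.375   1.9554]
48.13 y -0.0268 act -0.0244 x 0.5490 z 0.0259 [-1.6185 11.3153  2.0654]
48.47 y -0.0270 act -0.0245 x 0.5490 z 0.0258 [-1.6343 11.9483  2.6038]
48.80 y -0.0273 act -0.0246 x 0.5490 z 0.0258 [-1.7933 12.9516  2.6661]
hold [-1.431  13.0597  2.5956]
hold [-1.6275 12.8474  2.4329]
hold [-1.3145 12.8981  2.4843]
 t49.20 p [ 0.549  -0.0245  0.0259] f [-0.8589 13.3228  2.9221]
```

```bash
python3 - <<'E'
from h import *
env.servo_line([.5485,-.02,.026],velocity=.02); st()
env.servo_line([.5475,.03,.03],velocity=.06)
env.servo_line([.54,.06,.2],velocity=.15); 
env.set_joints([-1.233,.276,1.505,0,1.361,-.121]); st('home')
t,d=pic('top','t5'); s,e=pic('scene','s5')
cv2.imwrite('pics/c5.png',cv2.resize(np.hstack([t[150:270,160:340,::-1],s[130:250,220:360,::-1]]),None,fx=2.5,fy=2.5))
for n,D,o in (('top',d,'top0'),('scene',e,'scene0')):
    W=cloud(n,D);W0=cloud(n,np.load(f'pics/{o}.npz')['d'])
    def med(W,zl,zh,x0,x1,y0,y1):
        m=(W[...,2]>zl)&(W[...,2]<zh)&(W[...,0]>x0)&(W[...,0]<x1)&(W[...,1]>y0)&(W[...,1]<y1); q=W[m]; return (q.mean(0),q.min(0)[:2],q.max(0)[:2],m.sum()) if len(q) else 0
    print(n,'jar',med(W,.085,.105,.51,.61,-.07,.05))
    print('blk before',med(W0,.062,.073,.53,.585,-.1,-.04)); print('blk after',med(W,.062,.073,.53,.585,-.133,-.06))
    print('small',med(W0,.055,.07,.40,.49,-.03,.05)[0],med(W,.055,.07,.40,.49,-.03,.05)[0])
    print('label',med(W0,.03,.045,.38,.475,-.18,-.07)[0],med(W,.03,.045,.38,.475,-.18,-.07)[0])
E
```

```text
t49.72 p [ 0.5486 -0.0204  0.026 ] f [0.035  0.0575 0.1075]
home t54.31 p [ 0.2554 -0.5148  0.2312] f [ 0.16   -0.2462 -0.1412]
top jar (array([ 0.5628, -0.0527,  0.0919]), array([ 0.5329, -0.0682]), array([ 0.5937, -0.0332]), np.int64(272))
blk before (array([ 0.5565, -0.074 ,  0.0678]), array([ 0.5301, -0.0902]), array([ 0.5849, -0.0573]), np.int64(232))
blk after (array([ 0.5567, -0.1136,  0.0677]), array([ 0.5303, -0.1329]), array([ 0.585 , -0.0711]), np.int64(251))
small [0.4486 0.0122 0.0619] [0.4486 0.0122 0.0618]
label [ 0.4294 -0.1251  0.038 ] [ 0.4294 -0.125   0.0378]
scene jar (array([ 0.5629, -0.0499,  0.092 ]), array([ 0.5325, -0.0699]), array([ 0.5978, -0.0278]), np.int64(253))
blk before (array([ 0.5559, -0.0688,  0.068 ]), array([ 0.53  , -0.0911]), array([ 0.585 , -0.0526]), np.int64(186))
blk after (array([ 0.5495, -0.1133,  0.0687]), array([ 0.5303, -0.1326]), array([ 0.5847, -0.0621]), np.int64(135))
small [0.4495 0.0168 0.0623] [0.4494 0.0167 0.0626]
label [ 0.4301 -0.12    0.0378] [ 0.4301 -0.1203  0.0378]
```

View pics/c5.png

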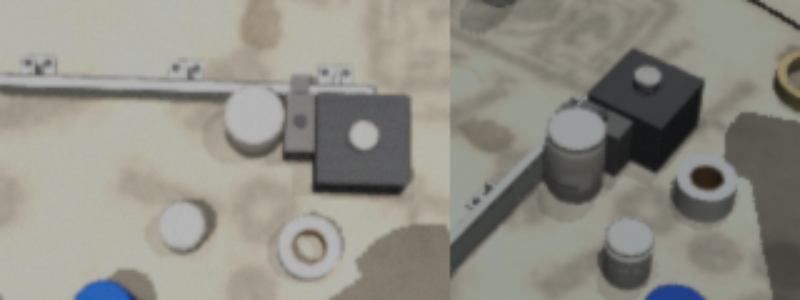

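The jar stands upright beside the block, and the block is against the stop. My measurement window cut the jar off, so I'll redo it.

```bash
python3 - <<'E'
from h import *
for n,f,o in (('top','t5','top0'),('scene','s5','scene0')):
    W=cloud(n,np.load(f'pics/{f}.npz')['d']); W0=cloud(n,np.load(f'pics/{o}.npz')['d'])
    def pk(W,zl,zh,x0,x1,y0,y1): 
        return W[(W[...,2]>zl)&(W[...,2]<zh)&(W[...,0]>x0)&(W[...,0]<x1)&(W[...,1]>y0)&(W[...,1]<y1)]
    def md(q): return (np.percentile(q,3,axis=0)+np.percentile(q,97,axis=0))[:2]/2, q.mean(0)[:2]
    print(n,'jar',md(pk(W,.086,.105,.51,.61,-.11,.02)),'jar0',md(pk(W0,.086,.105,.44,.56,.1,.23)))
    a=pk(W0,.064,.071,.535,.58,-.1,-.04); b=pk(W,.064,.071,.535,.58,-.14,-.09); print('block y0',md(a)[0][1],md(b)[0][1],'face after',np.percentile(b[:,1],97))
    r=pk(W,.046,.056,.58,.64,0,.19); l=cv2.fitLine(r[:,:2].astype(np.float32),cv2.DIST_HUBER,0,.001,.001).ravel(); print('rail front x at jar', l[2]+(-.065-l[3])*l[0]/l[1]-.006)
E
```

```text
top jar (array([ 0.5634, -0.0638]), array([ 0.5633, -0.0637])) jar0 (array([0.4994, 0.1598]), array([0.4989, 0.1599]))
block y0 -0.07366813514975622 -0.11418145403770211 face after -0.0978954388781202
rail front x at jar 0.5961819
scene jar (array([ 0.5641, -0.0595]), array([ 0.5637, -0.0584])) jar0 (array([0.4992, 0.1645]), array([0.4988, 0.1649]))
block y0 -0.07102154101986916 -0.11238934914946161 face after -0.0946430940144215
rail front x at jar 0.59619
```

```bash
python3 - <<'E'
from h import *
env.job_done(); st('done')
E
```

```text
the job is handed in; nothing more can be done
the job is handed in; nothing more can be done
```

The job is handed in. The tall jar stands upright against the fence and the block, and the block is home on its stop; no verdict was reported.

**What I did:** With the fingers closed and tilted so only the tips touched at about 30 mm, I slid the jar to the fence. I then pushed it along the fence, driving the block about 40 mm at roughly 6 N. At the stop I pressed with about 13 N for half a second and withdrew in the push line.

**Last checks:**

| Check | Result | Limit |
|---|---|---|
| Jar centre to fence face | about 32.5 mm (radius 33 mm) | under 36 mm |
| Jar centre to block face, top camera | 34 mm | 30 to 36 mm |
| Jar centre to block face, scene camera | 35 to 36 mm | 30 to 36 mm |
| Small jar and label roll moved | under 1 mm | 15 mm |

The robot was back home and clear of everything at about 55 s.

**What went wrong or was not confirmed:**
- **Force-stop loop:** on first reaching the stop, my stepping loop kept re-triggering the force stop for about 12 s, and the fingertips sank to 17 mm. I backed off, reset the height and then did the press.
- **Camera disagreement:** the two cameras differ by 3 to 5 mm in absolute y. The scene camera's block distance is at the edge of the limit, so I relied on the top camera and the force contact.
- **Tape and timer:** I did not measure them again, but the arm never went near either.

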